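Index the spindle turntable to its next hole

TASK

Index the spindle blank on the small dividing turntable by one division: draw the black-knobbed spring pin up out of its hole, turn the table counter-clockwise as seen from above, and let the pin drop fully home in the very next hole, not the one after it. That hole is in a clamped sector whose setting changes from job to job, so feel for it: push only gently once the pin meets it, because a hard shove makes the sector slip out of its setting. Let go at the end and leave the things standing around undisturbed.

Things in the scene. Friction and masses are not known exactly. Their poses are not given: they have to be found in the camera images.
- index_base: round grey base of the dividing turntable, 244 mm across, 12 mm thick, fixed to the bench. Origin: centre of its underside, on the vertical turning axis; z up; its -x axis points from the axis to the first hole, where the pin starts. A flat metal deck ring (76 to 116 mm from the axis, top 30 mm above the bench) lies under the pin all along its path.
- first_hole (a point): mouth of the first hole, in the deck's fixed plate, 95 mm from the axis, 30 mm above the bench; like all holes round, 12.5 mm across, 18 mm deep. A clamped sector continues the deck level with it and has two more holes on that circle: the next one 45 to 70 degrees counter-clockwise from the first (varies, not reported), and the wrong one 32 degrees beyond that.
- axis (a point): point on the turning axis, 46 mm above the bench, at the top of the table disc (136 mm across, 12 mm thick). On it stands a fixed white turned blank 57 mm across, top 121 mm above the bench. A radial arm (24 mm wide, top 46 mm above the bench) carries the pin's round guide collar (26 mm across, top 54 mm above the bench).
- knob (a point): centre of the black round knob on top of the spring pin, 95 mm from the turning axis. The knob is a vertical cylinder 30 mm across and 30 mm tall; its top is 15 mm above this point. With the pin home this point is 73 mm above the bench (knob from 58 to 88 mm).
- index_pin (a joint): lift of the pin in m: 0 = fully home in a hole, 0.013 = tip resting on the deck, 0.020 = drawn to its stop. A spring pushes it down: 5 N when home, 7 N on the deck, 8 N fully drawn. The pin is 10 mm thick with a flat tip. With the pin riding on the deck, about 2 to 5 N sideways at the knob turns the table.
- turntable (a joint): angle of the table in rad, 0 at the first hole, growing counter-clockwise as seen from above; stops at -0.14 and 1.90. It stays where it is left. The knob then stands at the index_base's -x direction turned by this angle.
- hole_sector (a joint): slip in rad of the clamped sector with the two further holes from its setting: 0 at the start. It slips when the pin pushes sideways on a hole wall with more than about 22 N.
- jar_small: bystander: blue glaze jar with dark cap, 54 mm across, 70 mm tall, standing loose at the left of the turntable; origin at the centre of its underside
- spindle_blank_tall: bystander: white turned spindle part, 56 mm across, 102 mm tall, standing loose at the right of the turntable; origin at the centre of its underside
- wood_block: bystander: tan packing block 45 x 60 x 22 mm lying loose at the far left of the turntable; origin at the centre of its underside

How it is judged (in metres and radians):
On the way, in this order (a step that is already met when the one before it is completed fails the run):
1. the pin is drawn out of the first hole (value of joint index_pin above 0.0115 m and value of joint turntable below 0.12 rad), for 0.05 s.
2. the table is turned on with the pin out of the hole (value of joint index_pin above 0.0105 m and value of joint turntable above 0.25 rad), for 0.05 s.
At the end, for the whole second after the job is handed in: the pin is home (lift under 3 mm) in the next hole counter-clockwise (table between 0.74 and 1.28 rad, which only that hole can give), and the table is at rest (value of joint index_pin below 0.003 m and value of joint turntable between 0.74 and 1.28 rad and velocity of joint turntable between -0.05 and 0.05 rad/s); the robot touches nothing.
It fails at once if the clamped sector is shoved out of its setting (slips more than 0.025 rad) (value of joint hole_sector above 0.025 rad or value of joint hole_sector below -0.025 rad).
It fails at once if a bystander is moved more than 30 mm or knocked over (distance of any of jar_small, spindle_blank_tall, wood_block from where it was at the start of the episode above 0.03 m or angle between any of jar_small, spindle_blank_tall's own z axis and vertical above 0.5 rad).
It also fails if it takes over 42 s, if anything falls off the work surface, if the arm or the gripper's body presses on something with over 40 N, if the wrist force passes 120 N, or if a joint passes its speed limit or range.

ROBOT

A 7-joint arm with a two-finger parallel gripper is mounted at the origin on a cart in front of the work surface, level with it; the furniture and walls round the work are solid. World frame = base frame: x ahead of the robot, y to its left, z up, the work surface at z = 0. Lengths are in mm, angles in rad, forces in N, time in s.
With the tool pointing down it reaches from about 350 to 775 mm from the base axis. Payload 3.1 kg.
Tool frame: the origin (TCP) lies midway between the tips of the shut fingers; the grasp point (between the pads) lies 19 mm behind it (arm.pinch_z is the distance from the TCP to the grasp point, in mm); z points along the fingers, y is the line along which they close (so a half turn about z gives the same grasp; the last joint's range is limited). The gripper opens to 85 mm and grips with 20 to 120 N. Pads are 22 mm wide; open, the fingers measure 114 mm over their backs; the gripper's body (76 mm by 85 mm) begins 54 mm behind the grasp point. The pads swing forward as they close: fully open they stand 13 mm farther back than shut.
Start: joints at [1.171, 0.311, 0.014, 1.512, -0.004, 1.319, -0.027], TCP at [192.651, -515.174, 199.404] pointing down, gripper open.
Joint ranges: [-2.7, 2.7], [-0.3, 1.91], [-1.27, 1.3], [0.12, 2.57], [-1.44, 4.58], [0.2, 2.03], [-3.05, 3.05]. Speed limits (rad/s): [2.79, 2.79, 3.14, 3.14, 3.14, 3.14, 3.14].

INTERFACE

Orientations are given as a unit quaternion [x, y, z, w].
In Python, from rig import arm gives the robot as it stands. The module is installed in compiled form; this text tells all that it offers.
- The arm moves only by the shell command python3 -m pendant 'ROWS' [OPENING] [FORCE]. ROWS is JSON, a list of rows, each an object of numbers: "tx", "ty", "tz": the shift along the tool's x, y, z in cm; "wx", "wy", "wz": the turn, a rotation vector about the tool's x, y, z in degrees. In form: [{"tx": .., "ty": .., "tz": .., "wx": .., "wy": .., "wz": ..}, ...]. A call has 1 to 20 rows; each row shifts and turns the commanded pose from where the row before left it, along the tool's axes as they then stand; what a row does not reach is not made up. A row lasts 1/10 s, in which the tool goes at most 50 mm and 8.59 degrees, less where a joint would pass 70% of its speed; a pose out of reach is approached as far as the arm can. A call with a gripper value outside its range is refused whole. OPENING is the finger opening in cm, from 0 to 8.54, set as the call begins (- or left out, the last holds). The fingers move at their own pace and stop on an object; FORCE is the grip in N (left out, the last holds). Time passes only in rows, so rows that do not move let the fingers close. It gives the time, the measured TCP pose, the force, the opening and the grip force at its end, in the units of the state.
- arm.observe(): the state, without advancing time (a new reading comes with each control period).
- arm.get_image(name): name is "scene" or "top" or "wrist"; returns the picture (420x560x3 uint8, red, green, blue); there is no depth.
- arm.calibration(name): a dict with "mtx" (3x3 intrinsics, pixels), "rvec" (rotation vector, rad) and "tvec" (3), from world to camera coordinates, as OpenCV has them; the wrist camera has in their place "mount" (4x4, takes a point from camera to tool coordinates, whose origin is the TCP and whose axes are the flange's). Camera axes: x right, y down, z forward; pixel columns grow to the right and rows downward; lengths in mm; the calibration is good to about 2 mm. A picture is of the moment at which its call begins: read the wrist's pose just before it. calibration takes no time and is no camera call.
- arm.hand_in(): hands the job in; it is judged then, once.
Trained networks look in the newest picture that a camera, given by its name, has taken for a name from the list of things; names that differ only in an ending like _2 or _b are one class to them, and where a whole thing is asked for, a point or a joint stands for the part that bears it (a point fixed in the world has none). Each returns a list of dicts, best first, with "score" (0 to 1); they miss things now and then, are a little off and sometimes report something else, mostly with a low value. They report only what shows in the picture. A call takes as long as a camera call.
- arm.find_in(target, camera): "xyz" ([x, y, z] in mm, in world coordinates, good to about 4 mm: the middle of the surface that is visible of it).
- arm.silhouettes(target, camera): "mask" (420x560 bool, what is visible of it).
The state is a dict: "time": time; "qpos": joint angles; "qd": joint speeds; "joint_torque": joint torques, N m; "position": TCP position; "ee_rot": TCP orientation; "force": force on the tool from outside, world axes, zero at the start; "torque": the same for the moment, N m; "grip_width": opening from 0.0 (shut) to 1.0 (fully open); "grip_force": force on a finger pad.
Only numpy, scipy, OpenCV 4.12 (cv2) and the standard library are available. Lean on these libraries where they do the work, as an engineer would, in place of code of your own. Each camera call takes 0.05 s, during which the arm holds its last target. There are 200 camera calls.

## Working session

There is one attempt and no reset: what is moved stays moved. The work goes in short steps, Python scripts to look and compute and a shell command to move; the robot and the scene stay as the last step left them, time stands still between calls to the robot, and variables do not carry over. Pictures are saved under pics/ and viewed, at most 10 in all, crops included, and the job is handed in when it is done.

```bash
mkdir -p pics
cat > h.py <<'E'
from rig import arm
import numpy as np, cv2
def snap(n,f):
    im=arm.get_image(n); cv2.imwrite('pics/'+f,im[:,:,::-1]); return im
def proj(n,P):
    c=arm.calibration(n); return cv2.projectPoints(np.array(P,float).reshape(-1,1,3),np.array(c['rvec'],float),np.array(c['tvec'],float),np.array(c['mtx'],float),None)[0].reshape(-1,2)
def ray(n,uv,z):
    c=arm.calibration(n);R=cv2.Rodrigues(np.array(c['rvec'],float))[0];t=np.array(c['tvec'],float).ravel()
    d=R.T@np.linalg.inv(np.array(c['mtx'],float))@[uv[0],uv[1],1.];o=-R.T@t
    return o+d*(z-o[2])/d[2]
E
python3 - <<'E'
from h import *
a=snap('top','top1.png');b=snap('scene','scene1.png')
cv2.imwrite('pics/both1.png',cv2.resize(np.hstack([a,b])[:,:,::-1],(800,300),interpolation=cv2.INTER_AREA))
for t in ['knob','index_base','jar_small','spindle_blank_tall','wood_block','axis','first_hole']:
  for c in ['top','scene']:
    r=arm.find_in(t,c); print(t,c,[(np.round(x['xyz']),round(x['score'],2)) for x in r[:2]])
s=arm.observe();print(s)
E
```

```text
knob top [(array([457.,  70.,  87.]), 0.6)]
knob scene [(array([471.,  70.,  81.]), 0.59)]
index_base top [(array([532.,  15.,  14.]), 0.97)]
index_base scene [(array([552.,  -6.,  42.]), 0.65), (array([637., 270.,  22.]), 0.45)]
jar_small top [(array([483., 312.,  69.]), 0.7)]
jar_small scene [(array([504., 309.,  46.]), 0.82)]
spindle_blank_tall top [(array([ 486., -299.,   98.]), 0.87)]
spindle_blank_tall scene [(array([ 506., -307.,   69.]), 0.56), (array([550.,  -4.,  39.]), 0.48)]
wood_block top [(array([641., 268.,  22.]), 0.67)]
wood_block scene [(array([637., 272.,  22.]), 0.54)]
axis top [(array([530.,  14.,  12.]), 0.81), (array([485., 314.,  70.]), 0.44)]
axis scene [(array([549.,  -1.,  39.]), 0.83)]
first_hole top [(array([532.,  20.,  12.]), 0.69)]
first_hole scene [(array([550.,  -6.,  41.]), 0.61)]
{'time': 0.8, 'qpos': array([ 1.17132468,  0.31087706,  0.01400194,  1.51146019, -0.00441164,
        1.31921637, -0.02721951]), 'qd': array([-0.00133919,  0.00013946,  0.00074512, -0.00084617, -0.00157895,
       -0.00061648,  0.00065776]), 'joint_torque': array([ 2.01817743e-04, -3.79767108e+01,  1.45893507e-01, -2.30847645e+01,
        1.21249389e-02,  1.52868823e-03, -3.49561446e-06]), 'position': array([ 192.64684972, -515.19058544,  199.43254937]), 'ee_rot': array([9.84037950e-01, 1.77958738e-01, 2.19325540e-06, 3.52707957e-05]), 'force': array([ 0.6381158 ,  1.22931603, -0.93407082]), 'torque': array([ 0.00976338,  0.00416892, -0.03107994]), 'grip_force': 0.0, 'grip_width': 0.9997193820347849}
```

View pics/top1.png

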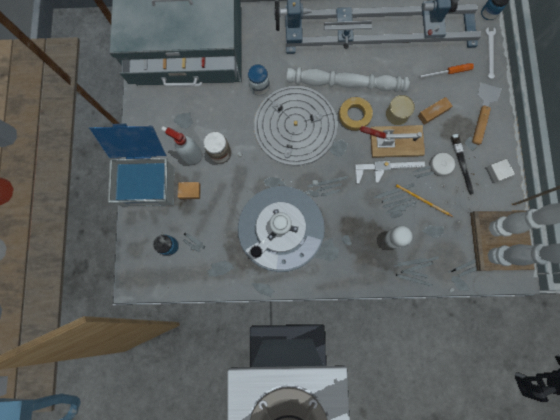

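View pics/scene1.png

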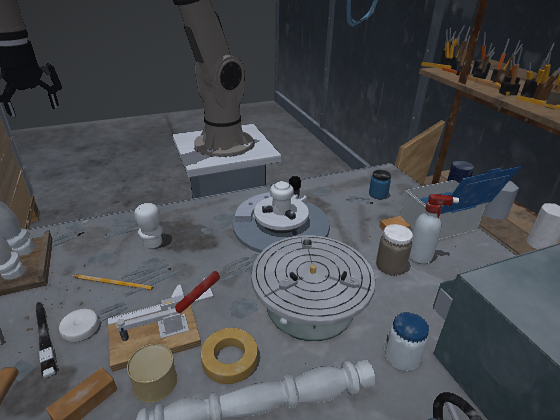

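The top view shows the base at about (281,228) and the knob at (256,252). Counter-clockwise takes the knob toward the robot and then to the right. Next I'll refine with the masks.

Run:
```python
from h import *
a=arm.get_image('top')
k=arm.silhouettes('knob','top'); b=arm.silhouettes('index_base','top'); bl=arm.silhouettes('axis','top')
def c(m):
    v,u=np.nonzero(m); return u.mean(),v.mean(),u.min(),u.max(),v.min(),v.max(),len(u)
for r in (k,b,bl): print([ (np.round(c(x['mask']),1),round(x['score'],2)) for x in r[:2]])
m=b[0]['mask'].astype(np.uint8); cs=max(cv2.findContours(m,0,1)[0],key=len); h=cv2.convexHull(cs).reshape(-1,2)
e=cv2.fitEllipse(h);print('ell',e,ray('top',e[0],8))
kc=c(k[0]['mask'])[:2]; print('knob',ray('top',kc,84))
print('K',arm.calibration('top')['mtx'],ray('top',(280,210),0)*0, 'cam pos',-cv2.Rodrigues(np.array(arm.calibration('top')['rvec'],float))[0].T@np.array(arm.calibration('top')['tvec'],float).ravel())
cr=a[178:278,225:337]; cv2.imwrite('pics/crop1.png',cv2.resize(cr[:,:,::-1],(672,600),interpolation=cv2.INTER_CUBIC))
```

```text
[(array([398.9, 236.7, 385. , 412. , 226. , 247. , 466. ]), 0.69), (array([256.1, 251.1, 251. , 261. , 246. , 256. , 100. ]), 0.51)]
[(array([ 278.2,  224.2,  238. ,  324. ,  186. ,  271. , 4957. ]), 0.71)]
[(array([ 277.8,  224.6,  238. ,  324. ,  186. ,  272. , 5002. ]), 0.7)]
ell ((280.942626953125, 228.12106323242188), (84.67601776123047, 86.18731689453125), 61.891815185546875) [526.25520563   8.28533755   8.        ]
knob [ 486.03724518 -297.49254733   84.        ]
K [[389.02231349   0.         278.18749499]
 [  0.         389.02231349 213.77265795]
 [  0.           0.           1.        ]] [0. 0. 0.] cam pos [ 381.8088872    -5.99461379 1094.08730029]
```

View pics/crop1.png

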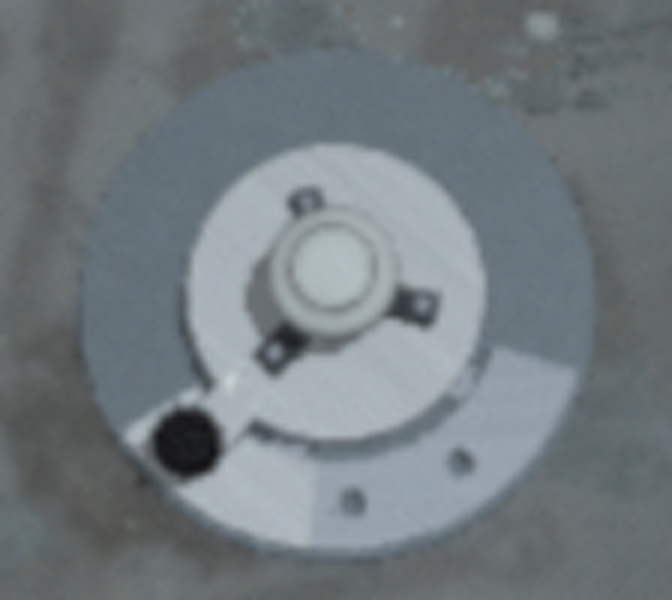

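The crop shows the knob at crop pixel (187,440) and the two sector holes as dark dots at (352,500) and (459,461). That gives me the next hole's angle, at least coarsely.

Run:
```python
from h import *
A=np.array([526.25,8.3])
f=lambda x,y:(225+(x+.5)/6-.5,178+(y+.5)/6-.5)
for n,p,z in [('knob',f(187,440),86),('h1',f(352,500),28),('h2',f(459,461),28),('blanktop',f(333,268),120),('disc',f(336,292),46),('base',f(338,302),12)]:
    P=ray('top',p,z)[:2];d=P-A;print(n,P.round(1),np.hypot(*d).round(1),np.degrees(np.arctan2(d[1],d[0])).round(1)%360)
```

```text
knob [458.   73.9] 94.7 136.1
h1 [433.4   3.8] 92.9 182.7
h2 [449.9 -45.2] 93.2 215.0
blanktop [526.4   8.6] 0.4 67.4
disc [526.4   8.6] 0.4 73.4
base [526.3   8.3] 0.1 351.4
```

```bash
python3 -m pendant '[{"tx":3.25,"ty":-3.28},{"tx":3.25,"ty":-3.28},{"tx":3.25,"ty":-3.28},{"tx":3.25,"ty":-3.28},{"tx":3.25,"ty":-3.28},{"tx":3.25,"ty":-3.28},{"tx":3.25,"ty":-3.28},{"tx":3.25,"ty":-3.28},{"tx":3.25,"ty":-3.28},{"tx":3.25,"ty":-3.28},{"tx":3.25,"ty":-3.28},{"tx":3.25,"ty":-3.28},{"tx":3.25,"ty":-3.28},{"tx":3.25,"ty":-3.28}]' 6
python3 -m pendant '[{"tz":0.4,"wz":-8.26},{"tz":0.4,"wz":-8.26},{"tz":0.4,"wz":-8.26},{"tz":0.4,"wz":-8.26},{"tz":0.4,"wz":-8.26},{"tz":0.4,"wz":-8.26},{"tz":0.4,"wz":-8.26},{"tz":0.4,"wz":-8.26},{"tz":0.4,"wz":-8.26},{"tz":0.4,"wz":-8.26},{"tz":0.4,"wz":-8.26},{"tz":0.4,"wz":-8.26},{"tz":0.4,"wz":-8.26},{"tz":0.4,"wz":-8.26},{}]'
cat >> h.py <<'E'
from scipy.spatial.transform import Rotation as Ro
def st():
    s=arm.observe();R=Ro.from_quat(s['ee_rot']).as_matrix();p=s['position']
    return s,R,p
def goal(P,yang):
    "rows (cm, deg) from measured pose to TCP P with tool y at yang deg"
    s,R,p=st(); d=R.T@(np.array(P,float)-p)/10
    cur=np.degrees(np.arctan2(R[1,1],R[0,1])); print('yaw_y',cur.round(2),'tcp',p.round(1),'q7',s['qpos'][6].round(2),'t',s['time'],'F',s['force'].round(1),'d_cm',d.round(2),'wz',-((yang-cur+180)%360-180).round(2))
A=np.array([526.3,8.5])
E
python3 - <<'E'
from h import *
goal([457.9,74.3,60],46.1)
s,R,p=st(); im=snap('wrist','w1.png'); c=arm.calibration('wrist');M=np.array(c['mount'],float);K=np.array(c['mtx'],float);print(M.round(2),K)
r=arm.silhouettes('knob','wrist');print([(x['score'],x['mask'].sum()) for x in r]);
for x in r[:2]:
  v,u=np.nonzero(x['mask']); print(u.mean(),v.mean(),u.min(),u.max(),v.min(),v.max())
E
```

```text
yaw_y -69.5 tcp [ 192.7 -515.2  199.4] q7 -0.03 t 1.0 F [-0.5 -0.1  0.6] d_cm [ 45.49 -45.92  13.94] wz -115.6
[[   0.     -0.96   -0.28   72.9 ]
 [   1.      0.     -0.      0.34]
 [   0.     -0.28    0.96 -174.57]
 [   0.      0.      0.      1.  ]] [[352.19626112   0.         281.43328021]
 [  0.         352.19626112 212.2373776 ]
 [  0.           0.           1.        ]]
[]schema error: expected keys tx, ty, tz, wx, wy, wz
schema error: expected keys tx, ty, tz, wx, wy, wz
```

View pics/w1.png

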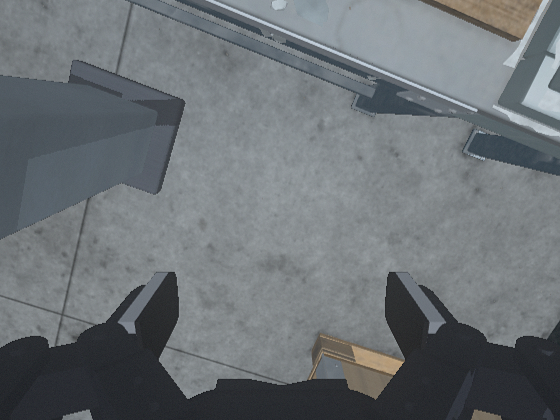

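The arm did not move because every row needs all six keys. The wrist picture only shows the floor beside the bench.

```bash
python3 -m pendant '[{"tx":3.25,"ty":-3.28,"tz":0,"wx":0,"wy":0,"wz":0},{"tx":3.25,"ty":-3.28,"tz":0,"wx":0,"wy":0,"wz":0},{"tx":3.25,"ty":-3.28,"tz":0,"wx":0,"wy":0,"wz":0},{"tx":3.25,"ty":-3.28,"tz":0,"wx":0,"wy":0,"wz":0},{"tx":3.25,"ty":-3.28,"tz":0,"wx":0,"wy":0,"wz":0},{"tx":3.25,"ty":-3.28,"tz":0,"wx":0,"wy":0,"wz":0},{"tx":3.25,"ty":-3.28,"tz":0,"wx":0,"wy":0,"wz":0},{"tx":3.25,"ty":-3.28,"tz":0,"wx":0,"wy":0,"wz":0},{"tx":3.25,"ty":-3.28,"tz":0,"wx":0,"wy":0,"wz":0},{"tx":3.25,"ty":-3.28,"tz":0,"wx":0,"wy":0,"wz":0},{"tx":3.25,"ty":-3.28,"tz":0,"wx":0,"wy":0,"wz":0},{"tx":3.25,"ty":-3.28,"tz":0,"wx":0,"wy":0,"wz":0},{"tx":3.25,"ty":-3.28,"tz":0,"wx":0,"wy":0,"wz":0},{"tx":3.25,"ty":-3.28,"tz":0,"wx":0,"wy":0,"wz":0}]' 6
python3 -m pendant '[{"tx":0,"ty":0,"tz":0.4,"wx":0,"wy":0,"wz":-8.26},{"tx":0,"ty":0,"tz":0.4,"wx":0,"wy":0,"wz":-8.26},{"tx":0,"ty":0,"tz":0.4,"wx":0,"wy":0,"wz":-8.26},{"tx":0,"ty":0,"tz":0.4,"wx":0,"wy":0,"wz":-8.26},{"tx":0,"ty":0,"tz":0.4,"wx":0,"wy":0,"wz":-8.26},{"tx":0,"ty":0,"tz":0.4,"wx":0,"wy":0,"wz":-8.26},{"tx":0,"ty":0,"tz":0.4,"wx":0,"wy":0,"wz":-8.26},{"tx":0,"ty":0,"tz":0.4,"wx":0,"wy":0,"wz":-8.26},{"tx":0,"ty":0,"tz":0.4,"wx":0,"wy":0,"wz":-8.26},{"tx":0,"ty":0,"tz":0.4,"wx":0,"wy":0,"wz":-8.26},{"tx":0,"ty":0,"tz":0.4,"wx":0,"wy":0,"wz":-8.26},{"tx":0,"ty":0,"tz":0.4,"wx":0,"wy":0,"wz":-8.26},{"tx":0,"ty":0,"tz":0.4,"wx":0,"wy":0,"wz":-8.26},{"tx":0,"ty":0,"tz":0.4,"wx":0,"wy":0,"wz":-8.26},{"tx":0,"ty":0,"tz":0,"wx":0,"wy":0,"wz":0}]'
cat >> h.py <<'E'
def wray(uv,z):
    c=arm.calibration('wrist');M=np.array(c['mount'],float);K=np.array(c['mtx'],float);s,R,p=st()
    d=R@M[:3,:3]@np.linalg.inv(K)@[uv[0],uv[1],1.];o=R@M[:3,3]+p
    return o+d*(z-o[2])/d[2]
E
python3 - <<'E'
from h import *
goal([457.9,74.3,60],46.1)
im=snap('wrist','w2.png')
r=arm.silhouettes('knob','wrist')
for x in r[:2]:
  v,u=np.nonzero(x['mask']); print(x['score'],u.mean(),v.mean(),u.min(),u.max(),v.min(),v.max(),wray((u.mean(),v.mean()),85))
E
```

```text
time: 2.5
position: [458.7, 75.9, 199.8]
ee_rot: [0.984, 0.178, 0.001, 0.0]
force: [0.9, -0.9, 0.1]
grip_width: 0.701
grip_force: 0.0
time: 4.0
position: [457.6, 74.0, 142.9]
ee_rot: [0.374, 0.928, -0.0, -0.001]
force: [-0.7, 0.1, -0.5]
grip_width: 0.7
grip_force: 0.0
yaw_y 46.11 tcp [457.6  74.  142.9] q7 0.37 t 4.0 F [-0.7  0.1 -0.5] d_cm [-0.01  0.05  8.29] wz 0.01
0.75 281.3892251815981 214.9582324455206 259 303 191 238 [457.62069627  75.09472607  85.        ]
```

View pics/w2.png

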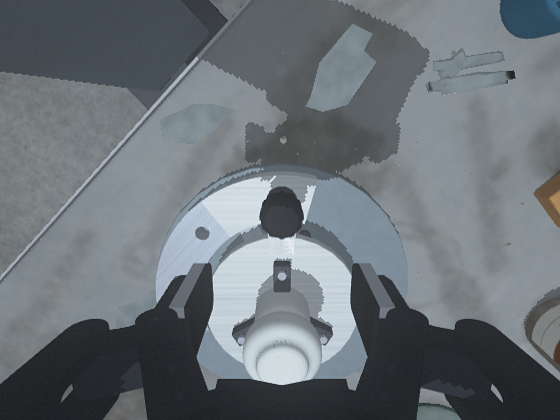

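The wrist picture has the knob centred between the fingers at (281,213), and the next hole shows at (202,233). I'll compute that hole's position while I descend and grip.

```bash
python3 - <<'E'
from h import *
P=wray((202,233.5),29)[:2];d=P-A;print(P,np.hypot(*d),np.degrees(np.arctan2(d[1],d[0]))%360)
P=wray((281.4,213),86)[:2];d=P-A;print(P,np.hypot(*d),np.degrees(np.arctan2(d[1],d[0]))%360)
E
python3 -m pendant '[{"tx":0,"ty":0.05,"tz":1.6,"wx":0,"wy":0,"wz":0},{"tx":0,"ty":0,"tz":1.6,"wx":0,"wy":0,"wz":0},{"tx":0,"ty":0,"tz":1.6,"wx":0,"wy":0,"wz":0},{"tx":0,"ty":0,"tz":1.6,"wx":0,"wy":0,"wz":0},{"tx":0,"ty":0,"tz":1.7,"wx":0,"wy":0,"wz":0},{"tx":0,"ty":0,"tz":0,"wx":0,"wy":0,"wz":0}]'
python3 -m pendant '[{"tx":0,"ty":0,"tz":0,"wx":0,"wy":0,"wz":0},{"tx":0,"ty":0,"tz":0,"wx":0,"wy":0,"wz":0},{"tx":0,"ty":0,"tz":0,"wx":0,"wy":0,"wz":0},{"tx":0,"ty":0,"tz":0,"wx":0,"wy":0,"wz":0},{"tx":0,"ty":0,"tz":0,"wx":0,"wy":0,"wz":0},{"tx":0,"ty":0,"tz":0,"wx":0,"wy":0,"wz":0},{"tx":0,"ty":0,"tz":0,"wx":0,"wy":0,"wz":0}]' 2.4 30
```

```text
[434.01955194   1.74959216] 92.52701822030916 184.1837920824869
[456.39276769  76.2903541 ] 97.37840231998182 135.88076077561635
time: 4.7
position: [456.6, 74.0, 60.8]
ee_rot: [0.374, 0.927, -0.001, -0.002]
force: [-0.4, -0.6, 0.9]
grip_width: 0.705
grip_force: 0.0
time: 5.4
position: [458.3, 74.6, 62.4]
ee_rot: [0.373, 0.928, -0.0, 0.0]
force: [0.2, -0.1, 0.2]
grip_width: 0.28
grip_force: 0.0
```

Run:
```python
from h import *
s=arm.observe();print(s['grip_width'],s['grip_force'])
snap('wrist','w3.png')
```

```text
0.28045831624028816 0.0
```

View pics/w3.png

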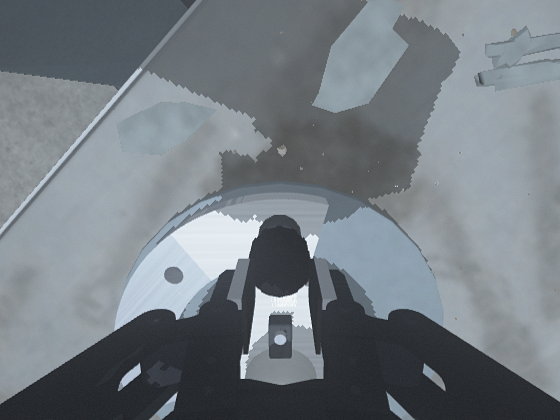

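The picture shows the knob between the pads at (281,268), with the pads just outside it. I'll close further and check the grip.

```bash
python3 -m pendant '[{"tx":0,"ty":0,"tz":0,"wx":0,"wy":0,"wz":0},{"tx":0,"ty":0,"tz":0,"wx":0,"wy":0,"wz":0},{"tx":0,"ty":0,"tz":0,"wx":0,"wy":0,"wz":0},{"tx":0,"ty":0,"tz":0,"wx":0,"wy":0,"wz":0},{"tx":0,"ty":0,"tz":0,"wx":0,"wy":0,"wz":0}]' 0 30
```

```text
time: 5.95
position: [458.3, 74.7, 62.4]
ee_rot: [0.373, 0.928, -0.0, 0.0]
force: [0.4, -0.0, 0.4]
grip_width: -0.002
grip_force: 0.0
```

Run:
```python
from h import *
w=snap('wrist','w4.png');b=arm.get_image('scene')
cr=cv2.resize(b[120:270,215:365],(420,420),interpolation=cv2.INTER_CUBIC)
o=np.hstack([w,cr]);cv2.imwrite('pics/w4s.png',cv2.resize(o,(800,343))[:,:,::-1]); print(o.shape,arm.pinch_z)
for x in arm.silhouettes('knob','wrist')[:2]:
  v,u=np.nonzero(x['mask']); print(x['score'],u.min(),u.max(),v.min(),v.max())
goal([457.9,74.3,60],46.1); s=arm.observe();print(s['qpos'])
```

```text
(420, 980, 3) 18.700000000000003
0.83 247 311 226 272
yaw_y 46.15 tcp [458.3  74.7  62.4] q7 0.27 t 6.1 F [ 0.6 -0.6 -0.7] d_cm [ 0.   -0.06  0.24] wz 0.05
[ 0.50331916  0.40121541 -0.87491836  1.90681389  0.36410012  1.00045464
  0.27186944]
```

View pics/w4s.png

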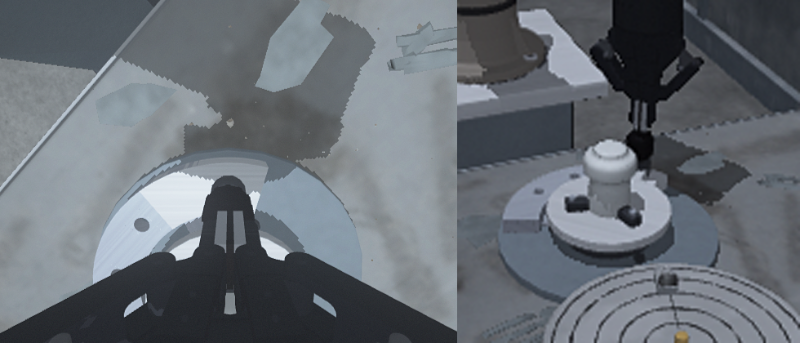

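The fingers, though shut, seem to end just above the knob instead of around it. I'll check the heights by projection.

Run:
```python
from h import *
zs=[43,58,62,73,88,90,95,100]
p=proj('scene',[[458,74.5,z] for z in zs])
for z,q in zip(zs,p): print(z,q.round(1),'crop800:',(457+(q[0]-215)*2.288).round(), ((q[1]-120)*2.288).round())
b=arm.get_image('scene'); cr=b[140:215,260:335]; cv2.imwrite('pics/s5.png',cv2.resize(cr,(600,600),interpolation=cv2.INTER_CUBIC)[:,:,::-1])
for z,q in zip(zs,p): print(z,((q-[260,140])*8).round())
```

```text
43 [294.6 192.5] crop800: 639.0 166.0
58 [294.8 187.6] crop800: 640.0 155.0
62 [294.9 186.3] crop800: 640.0 152.0
73 [295.1 182.7] crop800: 640.0 144.0
88 [295.3 177.7] crop800: 641.0 132.0
90 [295.3 177. ] crop800: 641.0 131.0
95 [295.4 175.4] crop800: 641.0 127.0
100 [295.5 173.7] crop800: 641.0 123.0
43 [277. 420.]
58 [279. 381.]
62 [279. 371.]
73 [281. 342.]
88 [282. 302.]
90 [283. 296.]
95 [283. 283.]
100 [284. 269.]
```

View pics/s5.png

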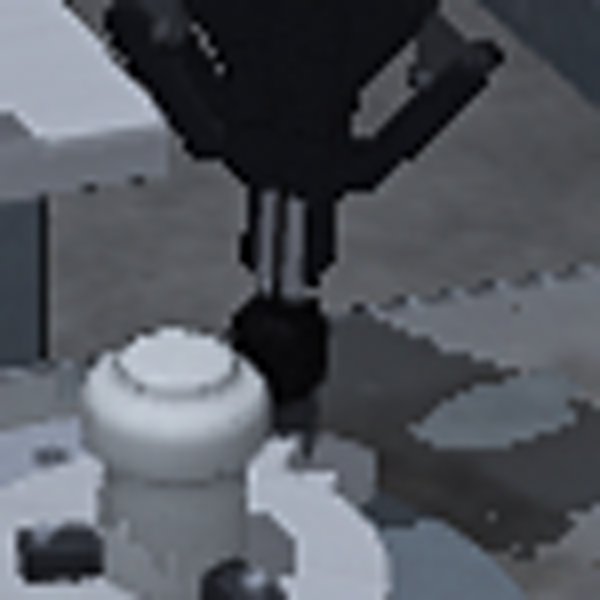

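The zoom has the shut fingertips ending at z of about 90, just on top of the knob (tips at y=297, and z=88 projects to y=302). So the real tips sit about 28 mm behind the reported TCP. At 60 mm opening the fingers clear everything either way, so I'll go 26 mm lower and regrip.

```bash
python3 -m pendant '[{"tx":0,"ty":0,"tz":0,"wx":0,"wy":0,"wz":0},{"tx":0,"ty":0,"tz":0,"wx":0,"wy":0,"wz":0},{"tx":0,"ty":0,"tz":0,"wx":0,"wy":0,"wz":0},{"tx":0,"ty":0,"tz":0,"wx":0,"wy":0,"wz":0},{"tx":0,"ty":0,"tz":0,"wx":0,"wy":0,"wz":0},{"tx":0,"ty":0,"tz":0,"wx":0,"wy":0,"wz":0},{"tx":0,"ty":0,"tz":0,"wx":0,"wy":0,"wz":0},{"tx":0,"ty":-0.05,"tz":0.5,"wx":0,"wy":0,"wz":0},{"tx":0,"ty":0,"tz":0.7,"wx":0,"wy":0,"wz":0},{"tx":0,"ty":0,"tz":0.7,"wx":0,"wy":0,"wz":0},{"tx":0,"ty":0,"tz":0.7,"wx":0,"wy":0,"wz":0},{"tx":0,"ty":0,"tz":0,"wx":0,"wy":0,"wz":0}]' 5.5
python3 -m pendant '[{"tx":0,"ty":0,"tz":0,"wx":0,"wy":0,"wz":0},{"tx":0,"ty":0,"tz":0,"wx":0,"wy":0,"wz":0},{"tx":0,"ty":0,"tz":0,"wx":0,"wy":0,"wz":0},{"tx":0,"ty":0,"tz":0,"wx":0,"wy":0,"wz":0},{"tx":0,"ty":0,"tz":0,"wx":0,"wy":0,"wz":0},{"tx":0,"ty":0,"tz":0,"wx":0,"wy":0,"wz":0}]' 2.2 30
```

```text
time: 7.35
position: [456.8, 74.0, 35.1]
ee_rot: [0.373, 0.928, -0.001, -0.001]
force: [-0.2, 0.3, -0.6]
grip_width: 0.647
grip_force: 0.0
time: 7.95
position: [458.1, 74.5, 36.6]
ee_rot: [0.373, 0.928, 0.0, 0.0]
force: [-0.1, 0.1, 2.4]
grip_width: 0.34
grip_force: 29.8
```

It's gripped at about 29 mm and 30 N. Now I'll draw the pin 17 mm.

```bash
python3 -m pendant '[{"tx":0,"ty":0,"tz":-0.4,"wx":0,"wy":0,"wz":0},{"tx":0,"ty":0,"tz":-0.4,"wx":0,"wy":0,"wz":0},{"tx":0,"ty":0,"tz":-0.4,"wx":0,"wy":0,"wz":0},{"tx":0,"ty":0,"tz":-0.5,"wx":0,"wy":0,"wz":0},{"tx":0,"ty":0,"tz":0,"wx":0,"wy":0,"wz":0},{"tx":0,"ty":0,"tz":0,"wx":0,"wy":0,"wz":0}]'
python3 - <<'E'
from h import *
th=np.radians(136.1)
for d in (0,25,38): 
  a=np.radians(136.1+d); print(d,A+95*np.array([np.cos(a),np.sin(a)]))
goal([A[0]+95*np.cos(th),A[1]+95*np.sin(th),53],46.1)
for x in arm.find_in('knob','scene')[:1]: print(x)
E
```

```text
time: 8.55
position: [457.8, 74.2, 53.2]
ee_rot: [0.373, 0.928, -0.0, -0.0]
force: [2.0, 1.1, -8.3]
grip_width: 0.338
grip_force: 30.2
0 [457.84764439  74.37317369]
25 [436.42189091  39.27215473]
38 [431.80323237  18.26529099]
yaw_y 46.14 tcp [457.8  74.2  53.2] q7 0.26 t 8.55 F [ 2.   1.1 -8.3] d_cm [0.01 0.02 0.02] wz 0.04
{'xyz': [476.2, 68.7, 81.5], 'score': 0.47}
```

The z force of -8.3 N matches the drawn spring. Now I'll turn 17.5° and check the arc.

```bash
python3 -m pendant '[{"tx":-0.018,"ty":-0.58,"tz":0,"wx":0,"wy":0,"wz":-3.5},{"tx":-0.018,"ty":-0.58,"tz":0,"wx":0,"wy":0,"wz":-3.5},{"tx":-0.018,"ty":-0.58,"tz":0,"wx":0,"wy":0,"wz":-3.5},{"tx":-0.018,"ty":-0.58,"tz":0,"wx":0,"wy":0,"wz":-3.5},{"tx":-0.018,"ty":-0.58,"tz":0,"wx":0,"wy":0,"wz":-3.5},{"tx":0,"ty":0,"tz":0,"wx":0,"wy":0,"wz":0}]'
cat > q.py <<'E'
from h import *
s,R,p=st();d=p[:2]-A;a=np.degrees(np.arctan2(d[1],d[0]))%360;y=np.degrees(np.arctan2(R[1,1],R[0,1]))
F=s['force'];t=np.radians(a);print('turn %.2f r %.2f yaw-err %.2f z %.1f Frad %.1f Ftan(ccw) %.1f Fz %.1f q7 %.2f grip %.3f %.1f'%(a-136.1,np.hypot(*d),y-46.1-(a-136.1),p[2],F[0]*np.cos(t)+F[1]*np.sin(t),-F[0]*np.sin(t)+F[1]*np.cos(t),F[2],s['qpos'][6],s['grip_width'],s['grip_force']))
E
python3 q.py
```

```text
time: 9.2
position: [440.7, 49.9, 53.0]
ee_rot: [0.228, 0.974, -0.0, -0.0]
force: [2.1, 0.1, -8.9]
grip_width: 0.334
grip_force: 30.4
turn 18.09 r 95.06 yaw-err -0.59 z 53.0 Frad -1.8 Ftan(ccw) -1.0 Fz -8.9 q7 0.59 grip 0.334 30.4
```

```bash
python3 -m pendant '[{"tx":-0.018,"ty":-0.58,"tz":0,"wx":0,"wy":0,"wz":-3.5},{"tx":-0.018,"ty":-0.58,"tz":0,"wx":0,"wy":0,"wz":-3.5},{"tx":-0.018,"ty":-0.58,"tz":0,"wx":0,"wy":0,"wz":-3.5},{"tx":-0.018,"ty":-0.58,"tz":0,"wx":0,"wy":0,"wz":-3.5},{"tx":-0.018,"ty":-0.58,"tz":0,"wx":0,"wy":0,"wz":-3.5},{"tx":0,"ty":0,"tz":0,"wx":0,"wy":0,"wz":0}]'; python3 q.py
python3 -m pendant '[{"tx":0,"ty":0,"tz":0.2,"wx":0,"wy":0,"wz":0},{"tx":0,"ty":0,"tz":0.15,"wx":0,"wy":0,"wz":0},{"tx":0,"ty":0,"tz":0,"wx":0,"wy":0,"wz":0},{"tx":0,"ty":0,"tz":0,"wx":0,"wy":0,"wz":0}]' ; python3 q.py
```

```text
time: 9.8
position: [432.0, 22.3, 53.0]
ee_rot: [0.078, 0.997, -0.0, -0.001]
force: [0.1, -0.7, -8.8]
grip_width: 0.335
grip_force: 30.4
turn 35.56 r 95.31 yaw-err -0.65 z 53.0 Frad -0.2 Ftan(ccw) 0.7 Fz -8.8 q7 0.92 grip 0.335 30.4
time: 10.2
position: [432.1, 22.7, 49.7]
ee_rot: [0.077, 0.997, -0.001, -0.001]
force: [-1.2, -2.2, -7.5]
grip_width: 0.338
grip_force: 30.6
turn 35.34 r 95.29 yaw-err -0.33 z 49.7 Frad 0.9 Ftan(ccw) 2.4 Fz -7.5 q7 0.92 grip 0.338 30.6
```

```bash
python3 -m pendant '[{"tx":0,"ty":0,"tz":0,"wx":0,"wy":0,"wz":0},{"tx":0,"ty":0,"tz":0,"wx":0,"wy":0,"wz":0},{"tx":0,"ty":0,"tz":0,"wx":0,"wy":0,"wz":0}]' 3.4; python3 q.py
python3 -m pendant '[{"tx":-0.001,"ty":-0.166,"tz":0,"wx":0,"wy":0,"wz":-1},{"tx":-0.001,"ty":-0.166,"tz":0,"wx":0,"wy":0,"wz":-1},{"tx":-0.001,"ty":-0.166,"tz":0,"wx":0,"wy":0,"wz":-1},{"tx":-0.001,"ty":-0.166,"tz":0,"wx":0,"wy":0,"wz":-1},{"tx":0,"ty":0,"tz":0,"wx":0,"wy":0,"wz":0}]'; python3 q.py
```

```text
time: 10.5
position: [434.1, 24.1, 50.9]
ee_rot: [0.077, 0.997, 0.001, 0.001]
force: [-0.5, 0.1, 0.3]
grip_width: 0.403
grip_force: 0.0
turn 34.31 r 93.55 yaw-err 0.78 z 50.9 Frad 0.5 Ftan(ccw) -0.0 Fz 0.3 q7 0.92 grip 0.403 0.0
time: 11.0
position: [432.6, 17.7, 50.3]
ee_rot: [0.042, 0.999, 0.001, 0.001]
force: [2.0, 4.0, 0.6]
grip_width: 0.399
grip_force: 2.4
turn 38.28 r 94.18 yaw-err 0.82 z 50.3 Frad -1.6 Ftan(ccw) -4.2 Fz 0.6 q7 0.99 grip 0.399 2.4
```

The trailing finger is pushing the table at about 4 N, as expected. I'll go on in fine steps, checking the force after each.

```bash
python3 -m pendant '[{"tx":-0.001,"ty":-0.1,"tz":0,"wx":0,"wy":0,"wz":-0.6},{"tx":-0.001,"ty":-0.1,"tz":0,"wx":0,"wy":0,"wz":-0.6},{"tx":-0.001,"ty":-0.1,"tz":0,"wx":0,"wy":0,"wz":-0.6},{"tx":-0.001,"ty":-0.1,"tz":0,"wx":0,"wy":0,"wz":-0.6},{"tx":-0.001,"ty":-0.1,"tz":0,"wx":0,"wy":0,"wz":-0.6},{"tx":-0.001,"ty":-0.1,"tz":0,"wx":0,"wy":0,"wz":-0.6}]'; python3 q.py
```

```text
time: 11.6
position: [432.0, 11.2, 50.2]
ee_rot: [0.01, 1.0, 0.0, 0.0]
force: [1.4, 5.2, 2.2]
grip_width: 0.397
grip_force: 2.8
turn 42.29 r 94.38 yaw-err 0.42 z 50.2 Frad -1.3 Ftan(ccw) -5.2 Fz 2.2 q7 1.06 grip 0.397 2.8
```

```bash
python3 -m pendant '[{"tx":-0.001,"ty":-0.1,"tz":0,"wx":0,"wy":0,"wz":-0.6},{"tx":-0.001,"ty":-0.1,"tz":0,"wx":0,"wy":0,"wz":-0.6},{"tx":-0.001,"ty":-0.1,"tz":0,"wx":0,"wy":0,"wz":-0.6}]'; python3 q.py
```

```text
time: 11.9
position: [431.9, 8.1, 50.2]
ee_rot: [-0.005, 1.0, 0.0, 0.0]
force: [1.8, 5.1, 2.7]
grip_width: 0.401
grip_force: 2.9
turn 44.15 r 94.44 yaw-err 0.36 z 50.2 Frad -1.8 Ftan(ccw) -5.1 Fz 2.7 q7 1.09 grip 0.401 2.9
```

```bash
python3 -m pendant '[{"tx":0,"ty":-0.08,"tz":0,"wx":0,"wy":0,"wz":-0.5},{"tx":0,"ty":-0.08,"tz":0,"wx":0,"wy":0,"wz":-0.5}]'; python3 q.py
```

```text
time: 12.1
position: [431.9, 6.5, 50.1]
ee_rot: [-0.014, 1.0, 0.0, 0.0]
force: [2.2, 5.0, 1.3]
grip_width: 0.405
grip_force: 2.5
turn 45.10 r 94.45 yaw-err 0.40 z 50.1 Frad -2.3 Ftan(ccw) -4.9 Fz 1.3 q7 1.11 grip 0.405 2.5
```

```bash
python3 -m pendant '[{"tx":0,"ty":-0.08,"tz":0,"wx":0,"wy":0,"wz":-0.5},{"tx":0,"ty":-0.08,"tz":0,"wx":0,"wy":0,"wz":-0.5}]'; python3 q.py
```

```text
time: 12.3
position: [431.9, 4.9, 50.1]
ee_rot: [-0.023, 1.0, 0.0, 0.0]
force: [1.1, 5.2, 0.7]
grip_width: 0.397
grip_force: 2.7
turn 46.09 r 94.48 yaw-err 0.41 z 50.1 Frad -1.3 Ftan(ccw) -5.2 Fz 0.7 q7 1.13 grip 0.397 2.7
```

```bash
python3 -m pendant '[{"tx":0,"ty":-0.06,"tz":0,"wx":0,"wy":0,"wz":-0.4},{"tx":0,"ty":-0.06,"tz":0,"wx":0,"wy":0,"wz":-0.4}]'; python3 q.py
```

```text
time: 12.5
position: [431.9, 3.4, 50.0]
ee_rot: [-0.03, 1.0, 0.0, 0.0]
force: [1.3, 4.9, -1.0]
grip_width: 0.402
grip_force: 2.2
turn 47.02 r 94.54 yaw-err 0.27 z 50.0 Frad -1.5 Ftan(ccw) -4.9 Fz -1.0 q7 1.14 grip 0.402 2.2
```

```bash
python3 -m pendant '[{"tx":0,"ty":-0.06,"tz":0,"wx":0,"wy":0,"wz":-0.4},{"tx":0,"ty":-0.06,"tz":0,"wx":0,"wy":0,"wz":-0.4}]'; python3 q.py
```

```text
time: 12.7
position: [430.8, 0.5, 49.5]
ee_rot: [-0.036, 0.999, -0.001, -0.001]
force: [0.9, -0.0, -0.2]
grip_width: 0.396
grip_force: 0.5
turn 48.68 r 95.81 yaw-err -0.61 z 49.5 Frad -0.8 Ftan(ccw) 0.1 Fz -0.2 q7 1.16 grip 0.396 0.5
```

The push force has vanished, so the pin has probably dropped. One more gentle step and a look will tell.

```bash
python3 -m pendant '[{"tx":0,"ty":-0.06,"tz":0,"wx":0,"wy":0,"wz":-0.4},{"tx":0,"ty":0,"tz":0,"wx":0,"wy":0,"wz":0}]'; python3 q.py
python3 - <<'E'
from h import *
b=arm.get_image('scene');x0,y0=235,130;cr=b[y0:y0+100,x0:x0+100]; cv2.imwrite('pics/s6.png',cv2.resize(cr,(600,600),interpolation=cv2.INTER_CUBIC)[:,:,::-1])
for t in (45.5,47.5):
  a=np.radians(136.1+t);P=A+95*np.array([np.cos(a),np.sin(a)])
  for z in (58,73,88,101): print(t,z,((proj('scene',[[*P,z]])[0]-[x0,y0])*6).round())
E
```

```text
time: 12.9
position: [430.8, -0.4, 49.5]
ee_rot: [-0.039, 0.999, -0.001, -0.001]
force: [-0.6, -0.4, -0.4]
grip_width: 0.397
grip_force: 0.0
turn 49.22 r 95.90 yaw-err -0.83 z 49.5 Frad 0.7 Ftan(ccw) 0.3 Fz -0.4 q7 1.16 grip 0.397 0.0
45.5 58 [192. 344.]
45.5 73 [192. 314.]
45.5 88 [192. 284.]
45.5 101 [192. 258.]
47.5 58 [185. 345.]
47.5 73 [185. 315.]
47.5 88 [185. 285.]
47.5 101 [185. 259.]
```

View pics/s6.png

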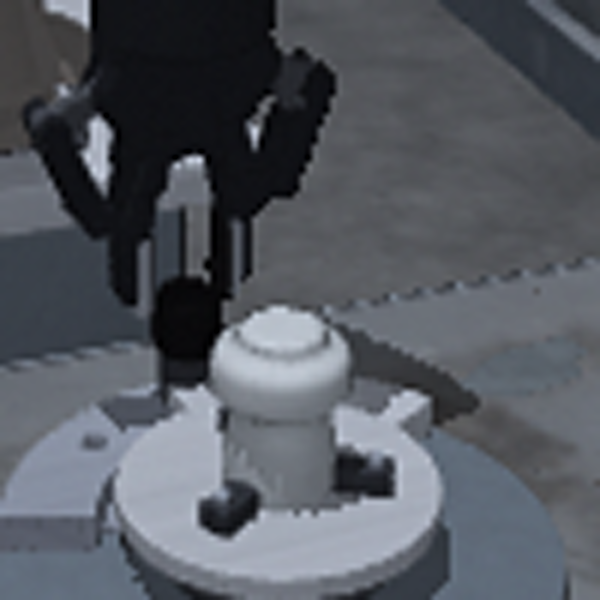

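The knob is centred at y≈317, which matches z=73, so the pin is home at about 47°. The other sector hole is still free at (93,440). Time to open and back off upward.

```bash
python3 -m pendant '[{"tx":0,"ty":0,"tz":0,"wx":0,"wy":0,"wz":0},{"tx":0,"ty":0,"tz":0,"wx":0,"wy":0,"wz":0},{"tx":0,"ty":0,"tz":0,"wx":0,"wy":0,"wz":0},{"tx":0,"ty":0,"tz":0,"wx":0,"wy":0,"wz":0},{"tx":0,"ty":0,"tz":-1.5,"wx":0,"wy":0,"wz":0},{"tx":0,"ty":0,"tz":-2.5,"wx":0,"wy":0,"wz":0},{"tx":0,"ty":0,"tz":-2.5,"wx":0,"wy":0,"wz":0},{"tx":0,"ty":0,"tz":-2.5,"wx":0,"wy":0,"wz":0},{"tx":0,"ty":0,"tz":0,"wx":0,"wy":0,"wz":0},{"tx":0,"ty":0,"tz":0,"wx":0,"wy":0,"wz":0}]' 5.5
python3 - <<'E'
from h import *
b=arm.get_image('scene');w=arm.get_image('wrist')
o=np.hstack([cv2.resize(b[130:230,235:335],(420,420),interpolation=cv2.INTER_CUBIC),w]);cv2.imwrite('pics/f.png',cv2.resize(o,(800,343))[:,:,::-1])
E
```

```text
time: 13.95
position: [431.9, 1.0, 139.9]
ee_rot: [-0.039, 0.999, -0.0, 0.0]
force: [-1.0, -0.7, -0.8]
grip_width: 0.644
grip_force: 0.0
```

View pics/f.png

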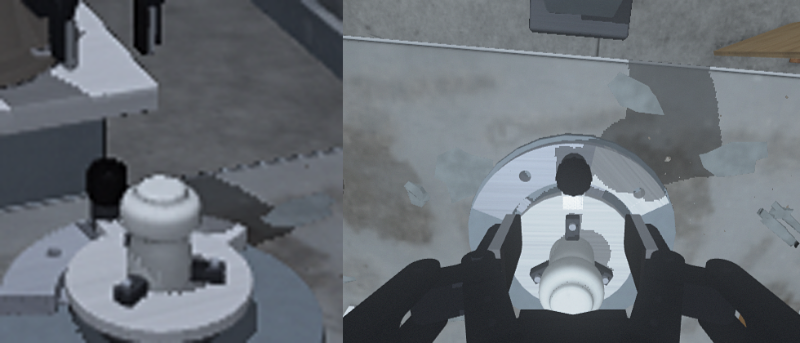

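In the scene view the knob sits at its home height. In the wrist view it stands between the empty first hole at (639,191) and the wrong hole at (524,175). The gripper is well clear, so I'm handing in.

```bash
python3 -c "from rig import arm; print(arm.hand_in())"
```

```text
the job is handed in; nothing more can be done
None
```

I turned the table about 47° counter-clockwise, and the camera views show the pin home in the next hole. The sideways force stayed near 5 N at every check, the gripper is clear, and I handed the job in at about 14 s; no verdict came back.

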